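Probe the blind post holder and fit the matching rest post

ROBOT

A 6-joint arm with a two-finger parallel gripper is mounted at the origin on the work surface. World frame = base frame: x ahead of the robot, y to its left, z up, the work surface at z = 0. Lengths are in m, angles in rad, forces in N, time in s.
With the tool pointing down it reaches from about 0.35 to 0.725 m from the base axis. Payload 4.3 kg.
Tool frame: the origin (TCP) lies on the centre line of the jaws, within the pads' length; the fingertips stand 17 mm ahead of it and the grasp point (between the pads) lies 2 mm behind it; z points along the fingers, y is the line along which they close (so a half turn about z gives the same grasp; the last joint's range is limited). The gripper opens to 85 mm and grips with 20 to 120 N. Pads are 22 mm wide; open, the fingers measure 114 mm over their backs; the gripper's body (76 mm by 85 mm) begins 54 mm behind the grasp point. The pads swing forward as they close: fully open they stand 13 mm farther back than shut.
Start: joints at [1, 0.377, 0.081, 1.274, 0, 1.46], TCP at [0.256, 0.515, 0.248] pointing down, gripper open.
Joint ranges: [-2.72, 2.72], [-0.84, 1.66], [-1.02, 1.22], [-1.77, 2.12], [-1.37, 1.28], [-3.14, 3.14]. Speed limits (rad/s): [2.57, 2.57, 3.14, 3.14, 3.14, 3.14].

INTERFACE

Orientations are given as a unit quaternion [w, x, y, z].
In Python, from plant import bot gives the robot as it stands. The module is installed in compiled form; this text tells all that it offers.
- The arm moves only by the tool drive_tool, never from a script. Its argument "commands" is text: rows parted by semicolons, each of 5 numbers parted by spaces: the shift along the world's x, y, z in m, then the turn about the world's z in rad, then the opening, from 0 (shut) to 1 (fully open). In form: tx ty tz twist jaw; .... A call has 1 to 12 rows; each row is the pose to reach, as a shift and turn from the pose commanded when the call began; what a row does not reach only later rows make up. A row lasts 1/10 s, in which the tool goes at most 50 mm and 8.59 degrees, less where a joint would pass 70% of its speed; a pose out of reach is approached as far as the arm can. A call with a gripper value outside its range is refused whole. The fingers move at their own pace and stop on an object; "grip_force" is the grip in N (left out, the last holds). Time passes only in rows, so rows that repeat a pose let the fingers close. It gives the time, the measured TCP pose, the force, the opening and the grip force at its end, in the units of the state.
- bot.observe(): the state, without advancing time (a new reading comes with each control period).
- bot.read_camera(name): name is "side" or "top" or "wrist"; returns the picture (420x560x3 uint8, red, green, blue); there is no depth.
- bot.get_calibration(name): a dict with "fx", "fy", "cx", "cy" (pixels), "k1" (the pictures are not rectified: a ray, as slopes to the right and down, at radius r is drawn at 1 + k1 r^2 times it, then the intrinsics apply), "rvec" (rotation vector, rad) and "tvec" (3), from world to camera coordinates, as OpenCV has them. Camera axes: x right, y down, z forward; pixel columns grow to the right and rows downward; lengths in m; the calibration is good to about 2 mm. A picture is of the moment at which its call begins: read the wrist's pose just before it. get_calibration takes no time and is no camera call; for the wrist camera it gives the pose at the moment of the call.
- bot.hand_in(): hands the job in; it is judged then, once.
The state is a dict: "time_s": time; "q": joint angles; "joint_velocities": joint speeds; "tau": joint torques, N m; "ee_pos": TCP position; "eef_rot": TCP orientation; "ft_force": force on the tool from outside, world axes, zero at the start; "ft_torque": the same for the moment, N m; "gripper_width": finger opening in m; "grip_force": force on a finger pad.
Only numpy, scipy, OpenCV 4.12 (cv2) and the standard library are available. Lean on these libraries where they do the work, as an engineer would, in place of code of your own. Each camera call takes 0.05 s, during which the arm holds its last target. There are 200 camera calls.

TASK

On this lens bench the three-post lens rest lacks one post, and its empty holder is blind and of unknown depth: take the depth rod from its stand, lower it gently into the empty holder until it stands on the bottom, and put the rod back in its stand, handle seated on the tube. From that reading take from the rack the one post whose top will come level with the two fitted posts, and lower it gently into the holder until it stands on the bottom before letting go. Do not try the wrong posts, leave those in the rack, do not lean on the holder with rod or post (well under 35 N), and leave the other things on the bench where they are.

Things in the scene. Friction and masses are not known exactly. Their poses are not given: they have to be found in the camera images.
- lens_rest: The lens rest, fixed: grey plate 155 x 145 x 12 mm with three alike round black post holders (31 mm across, 52 mm tall, tops bare metal, 64 mm above the bench; a brass thumbscrew on each points to the plate's -x). Origin: centre of the underside, z up. The empty holder's axis is at x -46, y 0 mm; two holders at x +36, y +-50 mm hold 12 mm posts with tops 45 mm above the holders' tops, 109 mm above the bench.
- mouth (a point): Centre of the empty holder's mouth, 64 mm above the bench, axes as the lens rest. A countersink, 18 mm across at the top, narrows at 45 degrees to a straight blind bore of 13 mm with a rigid flat bottom (a spacer slug), 20, 30 or 40 mm below the mouth, drawn anew each time. A 12 mm post has 0.5 mm play all round and needs a length of bore depth + 45 mm.
- fitted_top1 (a point): Centre of the top of the fitted post at the plate's +y side, 45 mm above the holders' tops.
- fitted_top2 (a point): Centre of the top of the fitted post at the plate's -y side, 45 mm above the holders' tops.
- rod_grip (a point): Centre of the depth rod's black handle, 18 mm in diameter, 45 mm long; z up along the rod. Below it is a steel shank of 8 mm diameter, 72 mm long, with a blunt tapered end 94.5 mm below this point. About 60 g. At the start the rod hangs upright in its stand, the handle's lower face on the tube's top, this point 106.5 mm above the bench.
- rod_tip (a point): The end of the depth rod's shank, 94.5 mm below the middle of the handle.
- stand_mouth (a point): Centre of the mouth of the rod stand's upright aluminium tube, 84 mm above the bench: bore 11 mm with a 1.5 mm countersink, outside 25 mm, open down to 10 mm above the bench, on a fixed round foot of 72 mm diameter, 10 mm high. The rod belongs here, shank in the tube and handle seated on its top.
- rack: The post rack, a wooden block 56 x 150 x 32 mm fixed to the bench; origin: centre of its underside. Three bores of 13 mm, 20 mm deep, lie in a row along its y axis at -48, 0 and +48 mm; each holds one upright post, in any order. A post's foot stands 12 mm above the bench, so the 65, 75 and 85 mm posts stick out 45, 55 and 65 mm above the rack.
- post65_mid (a point): Middle of the loose post of 65 mm length: a plain steel post of 12 mm diameter with a white cap end, z up along it; its foot is 32.5 mm below and its top 32.5 mm above this point. It weighs about 65 g. It stands upright in the rack at the start; the place for the fingers is some 15 mm below the top.
- post75_mid (a point): Middle of the loose post of 75 mm length: a plain steel post of 12 mm diameter with a white cap end, z up along it; its foot is 37.5 mm below and its top 37.5 mm above this point. It weighs about 75 g. It stands upright in the rack at the start; the place for the fingers is some 15 mm below the top.
- post85_mid (a point): Middle of the loose post of 85 mm length: a plain steel post of 12 mm diameter with a white cap end, z up along it; its foot is 42.5 mm below and its top 42.5 mm above this point. It weighs about 85 g. It stands upright in the rack at the start; the place for the fingers is some 15 mm below the top.
- lens_mid (a point): Middle of a black cine lens standing on the bench, 92 mm across and 118 mm tall, 0.9 kg; leave it alone.
- lens_cap_center (a point): Middle of a black lens cap, 64 mm across, 18 mm high; leave it alone.
- jar_mid (a point): Middle of a small screw jar with a black lid, 48 mm across, 55 mm tall; leave it alone.
- screwdriver_grip (a point): Middle of the handle of a screwdriver, 170 mm long, lying on the bench; leave it alone.

How it is judged:
On the way:
1. the depth rod, lowered into the empty holder, stands on the bottom of the bore with at least 1 N (((horizontal distance between rod_tip and mouth below 0.005 m and z of rod_tip in the frame of mouth between -0.0325 and -0.0285 m and contact force between rod and holder_a above 1 N) or (horizontal distance between rod_tip and mouth below 0.005 m and z of rod_tip in the frame of mouth between -0.0225 and -0.0185 m and contact force between rod and holder_b above 1 N) or (horizontal distance between rod_tip and mouth below 0.005 m and z of rod_tip in the frame of mouth between -0.0425 and -0.0385 m and contact force between rod and holder_c above 1 N))), for 0.15 s.
At the end, for the whole second after the job is handed in: One post stands on the bottom of the empty holder, upright, released, its top 45 mm (+-2.5 mm) above the holder's top; the other two still stand in the rack (within 8 mm); the depth rod is back upright in its stand, handle seated on the tube (within 3 mm); all at rest (((horizontal distance between post65_mid and mouth below 0.004 m and z of post65_mid in the frame of mouth between 0.01 and 0.015 m and angle between each of post65_mid, post75_mid, post85_mid's own z axis and vertical below 0.1 rad and linear speed of post65 below 0.02 m/s and distance of each of post75_mid, post85_mid from where it was at the start of the episode below 0.008 m) or (horizontal distance between post75_mid and mouth below 0.004 m and z of post75_mid in the frame of mouth between 0.005 and 0.01 m and angle between each of post75_mid, post65_mid, post85_mid's own z axis and vertical below 0.1 rad and linear speed of post75 below 0.02 m/s and distance of each of post65_mid, post85_mid from where it was at the start of the episode below 0.008 m) or (horizontal distance between post85_mid and mouth below 0.004 m and z of post85_mid in the frame of mouth between 0 and 0.005 m and angle between each of post85_mid, post65_mid, post75_mid's own z axis and vertical below 0.1 rad and linear speed of post85 below 0.02 m/s and distance of each of post65_mid, post75_mid from where it was at the start of the episode below 0.008 m)) and horizontal distance between rod_grip and stand_mouth below 0.006 m and z of rod_grip in the frame of stand_mouth between 0.019 and 0.026 m and angle between rod_grip's own z axis and vertical below 0.1 rad and linear speed of rod below 0.02 m/s); the robot touches nothing.
It fails at once if the depth rod presses on the post holder with more than 35 N (contact force between rod and holder_a above 35 N or contact force between rod and holder_b above 35 N or contact force between rod and holder_c above 35 N).
It fails at once if a post presses on the post holder with more than 35 N (contact force between any of post65, post75, post85 and holder_a above 35 N or contact force between any of post65, post75, post85 and holder_b above 35 N or contact force between any of post65, post75, post85 and holder_c above 35 N).
It fails at once if a post too short for the bore is put in (its top goes more than 5 mm below the level of the fitted posts) ((horizontal distance between post65_mid and mouth below 0.006 m and z of post65_mid in the frame of mouth below 0.0295 m and z of post65_mid in the frame of mouth below 0.0075 m) or (horizontal distance between post75_mid and mouth below 0.006 m and z of post75_mid in the frame of mouth below 0.0345 m and z of post75_mid in the frame of mouth below 0.0025 m) or (horizontal distance between post85_mid and mouth below 0.006 m and z of post85_mid in the frame of mouth below 0.0395 m and z of post85_mid in the frame of mouth below -0.0025 m)).
It fails at once if a post in the holder is let go while its top is still more than 5 mm above the level of the fitted posts (dropped in, or too long for the bore) ((horizontal distance between post65_mid and mouth below 0.006 m and z of post65_mid in the frame of mouth between 0.0175 and 0.0295 m and contact force between the fingers and post65 below 0.1 N) or (horizontal distance between post75_mid and mouth below 0.006 m and z of post75_mid in the frame of mouth between 0.0125 and 0.0345 m and contact force between the fingers and post75 below 0.1 N) or (horizontal distance between post85_mid and mouth below 0.006 m and z of post85_mid in the frame of mouth between 0.0075 and 0.0395 m and contact force between the fingers and post85 below 0.1 N)).
It fails at once if the lens, the lens cap, the jar or the screwdriver is moved by more than 25 mm (distance of any of lens_mid, lens_cap_center, jar_mid, screwdriver_grip from where it was at the start of the episode above 0.025 m).
It also fails if it takes over 72 s, if anything falls off the work surface, if the arm or the gripper's body presses on something with over 40 N, if the wrist force passes 120 N, or if a joint passes its speed limit or range.

## Working session

There is one attempt and no reset: what is moved stays moved. The work goes in short steps, Python scripts to look and compute and a tool call to move; the robot and the scene stay as the last step left them, time stands still between calls to the robot, and variables do not carry over. Pictures are saved under pics/ and viewed, at most 10 in all, crops included, and the job is handed in when it is done.

Besides the shell and the picture viewer there is one more tool, called after "Emit:" as name(argument=value, ...) on one line, values as JSON. drive_tool: Moves the arm, as the interface text tells. Its arguments: {"type":"object","properties":{"commands":{"type":"string"},"grip_force":{"type":"number"}},"required":["commands"]}

```bash
mkdir -p pics; cat > h.py <<'E'
import numpy as np, cv2
from plant import bot
def K(c): return np.array([[c['fx'],0,c['cx']],[0,c['fy'],c['cy']],[0,0,1.]]), np.array([c['k1'],0,0,0,0.])
def snap(name,fn=None):
    c=bot.get_calibration(name); im=bot.read_camera(name)
    if fn: cv2.imwrite('pics/'+fn,im[:,:,::-1])
    return im,c
def ray(c,uv):
    k,d=K(c); p=cv2.undistortPoints(np.array([[uv]],float),k,d)[0,0]
    R=cv2.Rodrigues(np.array(c['rvec'],float))[0]; t=np.array(c['tvec'],float).ravel()
    return -R.T@t, R.T@np.array([p[0],p[1],1.])
def atz(c,uv,z):
    o,d=ray(c,uv); return o+d*(z-o[2])/d[2]
def proj(c,P):
    k,d=K(c); return cv2.projectPoints(np.array(P,float).reshape(-1,1,3),np.array(c['rvec'],float),np.array(c['tvec'],float),k,d)[0][:,0]
E
python3 - <<'E'
from h import *
import pickle
o={}
for n in('top','side'):
    im,c=snap(n,n+'0.png'); o[n]=c; print(n,c, ray(c,(280,210))[0])
pickle.dump(o,open('cal.pkl','wb'))
s=bot.observe(); print(s)
E
```

```text
top {'fx': 382.3901173467211, 'fy': 382.3901173467211, 'cx': 273.83370588576054, 'cy': 202.77974228705918, 'k1': -0.10642014914711795, 'rvec': array([ 2.18214566, -2.19941417,  0.08247148]), 'tvec': array([-0.00325389,  0.60039751,  1.01655285])} [5.30450020e-01 3.26944604e-04 1.05474648e+00]
side {'fx': 405.3734907797033, 'fy': 405.3734907797033, 'cx': 280.4018683621134, 'cy': 209.7539291236841, 'k1': -0.03928260052254864, 'rvec': array([ 2.08683072, -0.163372  ,  0.12843935]), 'tvec': array([-0.57667957,  0.1194069 ,  0.85039268])} [ 0.44061291 -0.76437154  0.53998283]
{'time_s': 0.1, 'q': array([ 9.99736117e-01,  3.78021564e-01,  7.97971942e-02,  1.27440113e+00,
       -1.30215251e-05,  1.46055171e+00]), 'joint_velocities': array([-0.00051357, -0.00206074,  0.00243055, -0.00018087, -0.00067071,
       -0.00016967]), 'tau': array([ 4.38075585e-04, -4.64692676e+01,  2.70583642e+01,  1.20102422e-02,
       -1.86930274e-04,  6.26446820e-06]), 'ee_pos': array([0.25536519, 0.51457842, 0.24745086]), 'eef_rot': array([-2.99429046e-04,  2.28374459e-01,  9.73572940e-01, -8.64207956e-04]), 'ft_force': array([-0.21858234,  0.54825294, -0.01097772]), 'ft_torque': array([-0.02296611, -0.04262373, -0.00134486]), 'grip_force': 0.0, 'gripper_width': 0.0855879110801964}
```

View pics/top0.png

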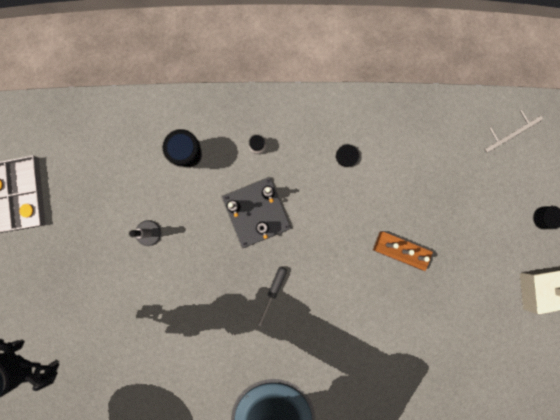

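View pics/side0.png

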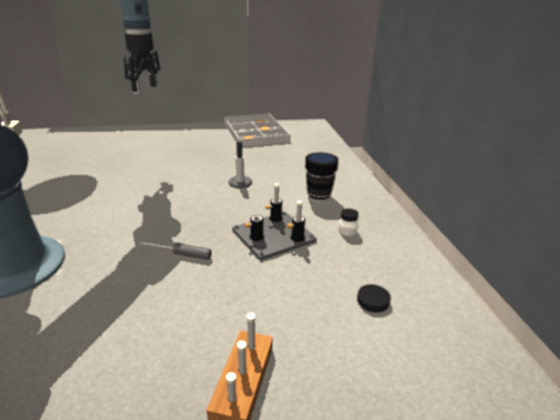

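The top view shows the rod stand at about (148,232), the empty holder at (262,228), the fitted posts at (232,206) and (268,191), and the rack posts at (396,246), (411,253) and (427,259). In the side view the rack posts get shorter towards the camera: (251,330), (241,357), (231,388). Next I'll enlarge crops.

```bash
python3 - <<'E'
from h import *
a=cv2.imread('pics/top0.png'); b=cv2.imread('pics/side0.png')
def cr(im,x,y,w,h,s): return cv2.resize(im[y:y+h,x:x+w],None,fx=s,fy=s,interpolation=cv2.INTER_CUBIC)
C=np.zeros((600,800,3),np.uint8)
C[:300,:600]=cr(a,120,180,120,60,5)   # stand  (wide)
C[300:,:400]=cr(a,215,175,80,60,5)
C[300:,400:]=cr(a,365,220,80,60,5)
cv2.imwrite('pics/crop1.png',C)
D=np.zeros((600,800,3),np.uint8)
D[:,:400]=cr(b,225,130,100,150,4)
D[:,400:]=cr(b,200,285,100,135,4) if 0 else cv2.copyMakeBorder(cr(b,200,285,100,135,4),0,60,0,0,cv2.BORDER_CONSTANT)
cv2.imwrite('pics/crop2.png',D)
E
```

```text
(no output)
```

View pics/crop1.png

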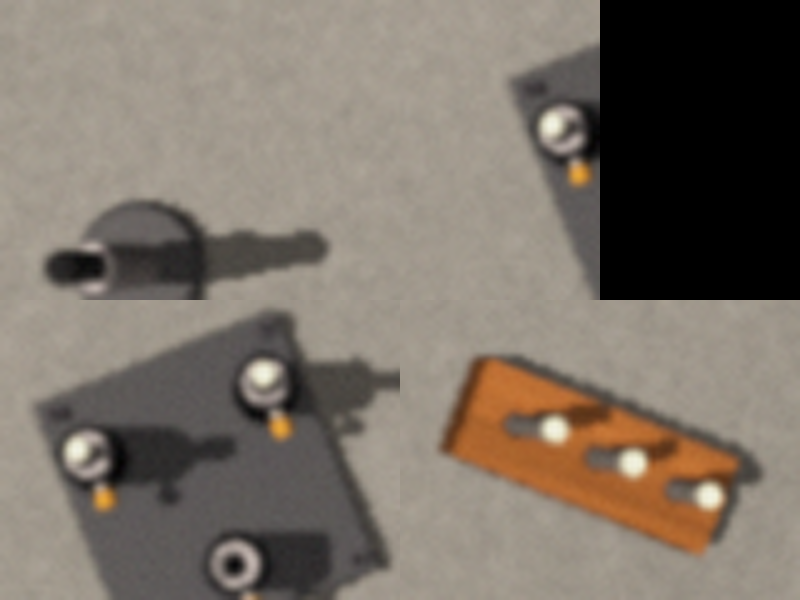

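View pics/crop2.png

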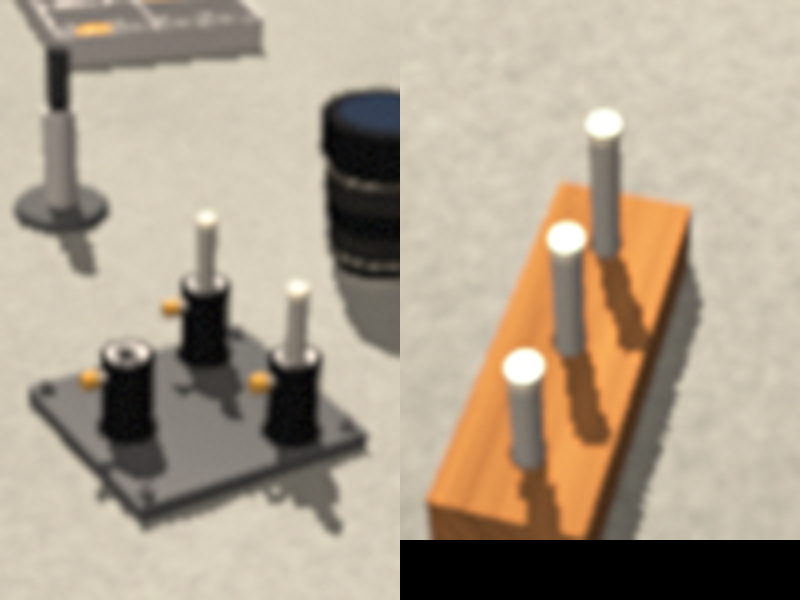

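Crop 1 gives the mouth, fitted tops, handle top and post tops to about half a pixel. Crop 2 gives the same points from the side, and shows the tallest post at the far end (+y). I'll triangulate them now.

```bash
python3 - <<'E'
from h import *
import pickle
from scipy.optimize import least_squares
o=pickle.load(open('cal.pkl','rb'))
P={'handle':((132.2,233.2),(239.1,142.3),.129),'mouth':((261.8,227.6),(256.6,218.1),.064),'fa':((267.4,189.4),(299.1,201.9),.109),'fb':((231.2,204.6),(276.1,184.1),.109),
'p85':((395.5,245.4),(250.9,315.4),.097),'p75':((411.2,252.2),(241.1,344.1),.087),'p65':((426.2,258.6),(230.6,376.1),.077)}
for n,(t,s,z) in P.items():
    a=atz(o['top'],t,z); b=atz(o['side'],s,z)
    f=lambda X:np.r_[proj(o['top'],X)[0]-t,proj(o['side'],X)[0]-s]
    r=least_squares(f,a); print(n,'top',a[:2].round(4),'side',b[:2].round(4),'tri',r.x.round(4),'z exp',z, 'res',r.fun.round(1))
c=bot.get_calibration('wrist'); print(c, ray(c,(280,210)))
E
```

```text
handle top [0.5211 0.3398] side [0.5205 0.3397] tri [0.5209 0.3399 0.1289] z exp 0.129 res [-0.   0.1  0.1  0. ]
mouth top [0.5333 0.024 ] side [0.5326 0.0224] tri [0.533  0.0241 0.063 ] z exp 0.064 res [-0.   0.1  0.1 -0. ]
fa top [0.6278 0.0084] side [0.6257 0.0052] tri [0.6272 0.0086 0.1071] z exp 0.109 res [-0.1  0.3  0.3 -0. ]
fb top [0.5906 0.0985] side [0.5893 0.0996] tri [0.5898 0.0985 0.1095] z exp 0.109 res [-0.   0.3  0.3 -0. ]
p85 top [ 0.4848 -0.3142] side [ 0.4836 -0.3144] tri [ 0.4839 -0.3142  0.0967] z exp 0.097 res [-0.   0.3  0.2 -0. ]
p75 top [ 0.4663 -0.3584] side [ 0.4646 -0.3588] tri [ 0.465  -0.3584  0.0865] z exp 0.087 res [-0.   0.5  0.3  0. ]
p65 top [ 0.4482 -0.402 ] side [ 0.4464 -0.4028] tri [ 0.4468 -0.4022  0.0762] z exp 0.077 res [-0.   0.5  0.3  0. ]
{'fx': 346.4952832755548, 'fy': 346.4952832755548, 'cx': 280.13364573004793, 'cy': 218.77912548229256, 'k1': 0.026866130577634387, 'rvec': array([-2.42769797, -1.50412112, -0.2419905 ]), 'tvec': array([-0.57204437, -0.04144117,  0.38122156])} (array([0.1821717 , 0.54931823, 0.37328939]), array([ 0.26138889, -0.13310172, -0.95634819]))
```

The two views agree within 2 mm, and the heights match what's given. I'll go above the rod now.

Emit:
drive_tool(commands="0.265 -0.175 -0.02 0 0.6;0.265 -0.175 -0.02 0 0.6;0.265 -0.175 -0.02 0 0.6;0.265 -0.175 -0.02 0 0.6;0.265 -0.175 -0.02 0 0.6;0.265 -0.175 -0.02 0 0.6;0.265 -0.175 -0.02 0 0.6;0.265 -0.175 -0.02 0 0.6;0.265 -0.175 -0.02 0 0.6;0.265 -0.175 -0.02 0 0.6")

```text
time_s: 1.1
ee_pos: [0.5193, 0.341, 0.2283]
eef_rot: [-0.0, 0.227, 0.974, 0.0]
ft_force: [0.2, 0.9, 0.6]
gripper_width: 0.0514
grip_force: 0.0
```

```bash
python3 - <<'E'
from h import *
im,c=snap('wrist','w1.png'); s=bot.observe(); print(s['time_s'],s['ee_pos'],s['eef_rot'],s['gripper_width'],s['ft_force'])
print(proj(c,[[.5209,.3399,.129],[.5209,.3399,.084],s['ee_pos']]))
import pickle; pickle.dump(c,open('w1.pkl','wb'))
E
```

```text
1.15 [0.51932899 0.34117282 0.22850684] [-2.40780666e-04  2.27315456e-01  9.73821142e-01  9.58254481e-05] 0.05123254588377442 [-0.48505547 -0.23670016 -0.01935601]
[[282.37580703 229.22011762]
 [282.07697508 210.16336149]
 [284.74185848 307.13287935]]
```

View pics/w1.png

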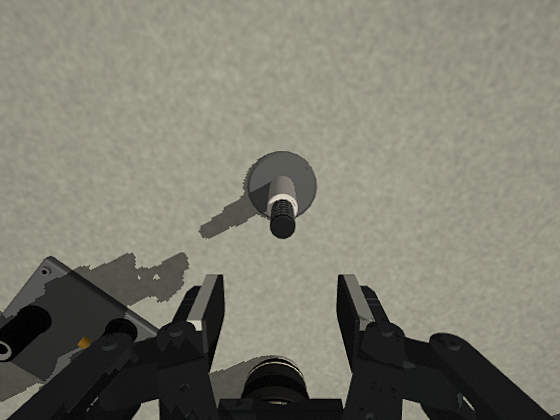

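The wrist view has the handle top at (283,228), against a predicted (282,229), so the estimate is good. Descend and grip.

Emit:
drive_tool(commands="0.0015 -0.001 -0.04 0 0.6;0.0015 -0.001 -0.08 0 0.6;0.0015 -0.001 -0.11 0 0.6;0.0015 -0.001 -0.118 0 0.6;0.0015 -0.001 -0.118 0 0.6;0.0015 -0.001 -0.118 0 0.1;0.0015 -0.001 -0.118 0 0.1;0.0015 -0.001 -0.118 0 0.1;0.0015 -0.001 -0.118 0 0.1;0.0015 -0.001 -0.118 0 0.1;0.0015 -0.001 -0.118 0 0.1", grip_force=60)

```text
time_s: 2.25
ee_pos: [0.5236, 0.34, 0.1127]
eef_rot: [0.001, 0.228, 0.974, 0.002]
ft_force: [-1.3, 0.0, 5.8]
gripper_width: 0.0161
grip_force: 58.4
```

Emit:
drive_tool(commands="0 0 0.02 0 0.1;0 0 0.05 0 0.1;0 0 0.09 0 0.1;0 0 0.11 0 0.1;0 0 0.11 0 0.1;0 0 0.11 0 0.1")

```text
time_s: 2.85
ee_pos: [0.5225, 0.3391, 0.2205]
eef_rot: [0.0, 0.228, 0.974, 0.0]
ft_force: [0.0, -0.4, -0.8]
gripper_width: 0.0168
grip_force: 59.4
```

Emit:
drive_tool(commands="0.011 -0.315 0 0 0.1;0.011 -0.315 0 0 0.1;0.011 -0.315 0 0 0.1;0.011 -0.315 0 0 0.1;0.011 -0.315 0 0 0.1;0.011 -0.315 0 0 0.1;0.011 -0.315 0 0 0.1;0.011 -0.315 -0.02 0 0.1;0.011 -0.315 -0.035 0 0.1;0.011 -0.315 -0.035 0 0.1;0.011 -0.315 -0.035 0 0.1;0.011 -0.315 -0.035 0 0.1")

```text
time_s: 4.05
ee_pos: [0.5334, 0.0245, 0.1857]
eef_rot: [0.0, 0.228, 0.974, 0.0]
ft_force: [-0.1, 0.4, -0.2]
gripper_width: 0.0164
grip_force: 59.4
```

```bash
python3 - <<'E'
from h import *
import pickle
im,c=snap('wrist','w2.png'); s=bot.observe(); print(s['time_s'],s['ee_pos'],s['eef_rot'],s['ft_force'])
p=s['ee_pos']
print(proj(c,[[.533,.024,.064],[.5333,.0240,.064],p-[0,0,.1007],p]))
im2,c2=snap('side','s2.png'); print(proj(c2,[p-[0,0,.1007],[.533,.024,.064]])); im3,c3=snap('top','t2.png')
pickle.dump((c,c2,c3),open('c2.pkl','wb'))
u=lambda a:cv2.resize(a,None,fx=4,fy=4,interpolation=cv2.INTER_CUBIC)
w=np.zeros((600,800,3),np.uint8)
a,b=[int(x) for x in proj(c,[[.533,.024,.064]])[0]]; x0,y0=max(a-50,0),max(b-75,0); print('w off',x0,y0)
w[:,:400]=u(im[y0:y0+150,x0:x0+100])
a,b=[int(x) for x in proj(c2,[[.533,.024,.064]])[0]]; x1,y1=a-50,b-95; print('s off',x1,y1)
w[:,400:]=u(im2[y1:y1+150,x1:x1+100])
cv2.imwrite('pics/crop3.png',w[:,:,::-1])
E
```

```text
4.1 [0.53360559 0.02445429 0.18592932] [4.95261062e-04 2.28012337e-01 9.73658106e-01 1.45450039e-04] [-0.54352398  0.34459564 -0.46512774]
[[281.75676444 216.30660541]
 [281.93381414 216.64634468]
 [282.85822961 226.29141497]
 [284.5927991  307.94100855]]
[[256.8797189  209.53881884]
 [256.68287638 217.73716382]]
w off 231 141
s off 206 122
```

View pics/crop3.png

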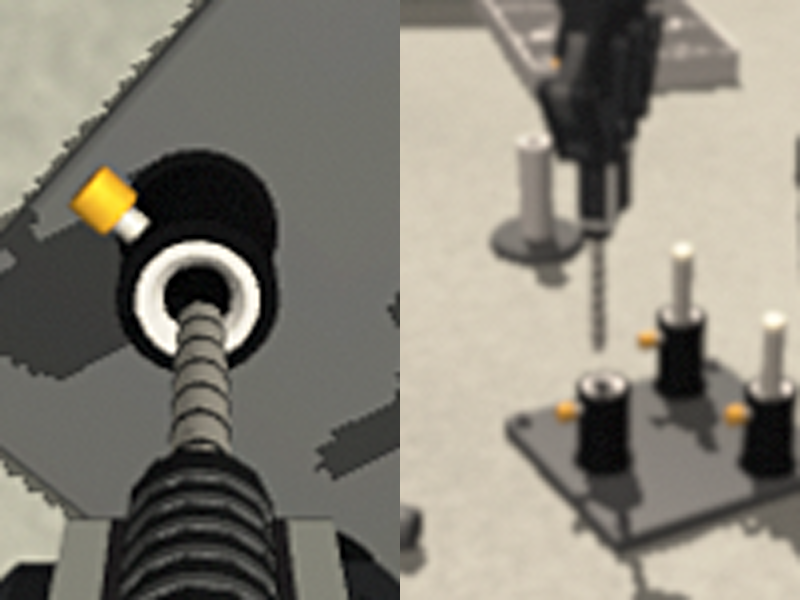

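The wrist crop shows the mouth centred near (280.6,216.6) and the rod tip near (281.6,219.5). In the side crop the tip is near (255.9,209.4) and the mouth near (256.6,218.1). I'll triangulate the tip relative to the mouth.

```bash
python3 - <<'E'
from h import *
import pickle
from scipy.optimize import least_squares
c,c2,c3=pickle.load(open('c2.pkl','rb'))
def tri(w,s,x0): 
    r=least_squares(lambda X:np.r_[proj(c,X)[0]-w,proj(c2,X)[0]-s],x0); return r.x,r.fun
m,e=tri((280.6,216.6),(256.6,218.1),[.533,.024,.064]); print('mouth',m,e)
t,e=tri((281.6,219.5),(255.9,209.0),[.533,.024,.085]); print('tip',t,e, (t-m))
for dz in(.08,.082,.084,.086): print(dz,atz(c,(281.6,219.5),dz),atz(c2,(255.9,209),dz))
print('mouth wrist',atz(c,(280.6,216.6),.064))
E
```

```text
mouth [0.53289312 0.02307108 0.06367579] [-0.014251   -0.02639103  0.08565959 -0.02958183]
tip [0.52904793 0.02586899 0.08513805] [ 0.17085971  0.31548473 -1.10407107  0.39300359] [-0.00384518  0.00279791  0.02146226]
0.08 [0.53035207 0.02511315 0.08      ] [0.53275398 0.03627103 0.08      ]
0.082 [0.52974394 0.02540595 0.082     ] [0.53235336 0.03278984 0.082     ]
0.084 [0.52913581 0.02569874 0.084     ] [0.53195273 0.02930866 0.084     ]
0.086 [0.52852768 0.02599154 0.086     ] [0.5315521  0.02582747 0.086     ]
mouth wrist [0.53282117 0.0231184  0.064     ]
```

Emit:
drive_tool(commands="0.003 -0.0022 0 0 0.1;0.003 -0.0022 -0.008 0 0.1;0.003 -0.0022 -0.015 0 0.1;0.003 -0.0022 -0.02 0 0.1;0.003 -0.0022 -0.025 0 0.1;0.003 -0.0022 -0.03 0 0.1;0.003 -0.0022 -0.033 0 0.1;0.003 -0.0022 -0.034 0 0.1;0.003 -0.0022 -0.034 0 0.1;0.003 -0.0022 -0.034 0 0.1")

```text
time_s: 5.2
ee_pos: [0.5364, 0.0218, 0.1516]
eef_rot: [0.0, 0.228, 0.974, 0.0]
ft_force: [-0.1, -0.2, -0.3]
gripper_width: 0.0164
grip_force: 59.4
```

Emit:
drive_tool(commands="0 0 -0.002 0 0.1;0 0 -0.004 0 0.1;0 0 -0.006 0 0.1;0 0 -0.006 0 0.1;0 0 -0.006 0 0.1")

```text
time_s: 5.7
ee_pos: [0.5361, 0.0219, 0.1452]
eef_rot: [-0.0, 0.228, 0.974, 0.0]
ft_force: [-0.4, -0.2, -0.0]
gripper_width: 0.0165
grip_force: 59.4
```

Emit:
drive_tool(commands="0 0 -0.001 0 0.1;0 0 -0.002 0 0.1;0 0 -0.003 0 0.1;0 0 -0.003 0 0.1;0 0 -0.003 0 0.1")

```text
time_s: 6.2
ee_pos: [0.5362, 0.0218, 0.1423]
eef_rot: [-0.0, 0.228, 0.974, 0.0]
ft_force: [-0.2, 0.4, -0.2]
gripper_width: 0.0161
grip_force: 59.4
```

Emit:
drive_tool(commands="0 0 -0.001 0 0.1;0 0 -0.002 0 0.1;0 0 -0.003 0 0.1;0 0 -0.003 0 0.1;0 0 -0.003 0 0.1")

```text
time_s: 6.7
ee_pos: [0.5361, 0.0219, 0.1393]
eef_rot: [-0.0, 0.228, 0.974, 0.0]
ft_force: [0.1, -0.3, -0.2]
gripper_width: 0.0166
grip_force: 59.4
```

Emit:
drive_tool(commands="0 0 -0.001 0 0.1;0 0 -0.002 0 0.1;0 0 -0.003 0 0.1;0 0 -0.003 0 0.1;0 0 -0.003 0 0.1")

```text
time_s: 7.2
ee_pos: [0.5361, 0.0219, 0.1363]
eef_rot: [-0.0, 0.228, 0.974, 0.0]
ft_force: [0.1, 0.2, -1.0]
gripper_width: 0.0164
grip_force: 59.4
```

Emit:
drive_tool(commands="0 0 -0.001 0 0.1;0 0 -0.002 0 0.1;0 0 -0.003 0 0.1;0 0 -0.003 0 0.1;0 0 -0.003 0 0.1")

```text
time_s: 7.7
ee_pos: [0.5362, 0.0219, 0.1333]
eef_rot: [-0.0, 0.228, 0.974, 0.0]
ft_force: [-0.6, -0.7, -0.7]
gripper_width: 0.0162
grip_force: 59.4
```

Emit:
drive_tool(commands="0 0 -0.001 0 0.1;0 0 -0.002 0 0.1;0 0 -0.003 0 0.1;0 0 -0.003 0 0.1;0 0 -0.003 0 0.1")

```text
time_s: 8.2
ee_pos: [0.5361, 0.0219, 0.1303]
eef_rot: [-0.0, 0.228, 0.974, 0.0]
ft_force: [0.3, 0.8, -0.5]
gripper_width: 0.016
grip_force: 59.4
```

Emit:
drive_tool(commands="0 0 -0.001 0 0.1;0 0 -0.002 0 0.1;0 0 -0.003 0 0.1;0 0 -0.003 0 0.1;0 0 -0.003 0 0.1")

```text
time_s: 8.7
ee_pos: [0.5362, 0.0219, 0.1273]
eef_rot: [-0.0, 0.228, 0.974, 0.0]
ft_force: [-0.4, 0.1, -0.1]
gripper_width: 0.0166
grip_force: 59.4
```

Tip is now about 0.0266, so the depth looks like 40 mm. Contact is expected near TCP 0.1247.

Emit:
drive_tool(commands="0 0 -0.001 0 0.1;0 0 -0.002 0 0.1;0 0 -0.003 0 0.1;0 0 -0.003 0 0.1;0 0 -0.003 0 0.1")

```text
time_s: 9.2
ee_pos: [0.5364, 0.0219, 0.1247]
eef_rot: [0.0, 0.228, 0.974, 0.0]
ft_force: [-1.4, 0.6, 2.9]
gripper_width: 0.0162
grip_force: 59.8
```

Emit:
drive_tool(commands="0 0 -0.001 0 0.1;0 0 -0.002 0 0.1;0 0 -0.002 0 0.1;0 0 -0.002 0 0.1")

```text
time_s: 9.6
ee_pos: [0.5371, 0.0217, 0.1243]
eef_rot: [0.001, 0.228, 0.974, 0.0]
ft_force: [-2.8, 0.2, 13.1]
gripper_width: 0.0163
grip_force: 61.0
```

Contact came at TCP 0.1247, which is exactly where a 40 mm bore would stop the rod (13 N at most), so the 85 mm post is the one. I'll lift the rod and take it back over its stand.

Emit:
drive_tool(commands="0 0 0.01 0 0.1;0 0 0.03 0 0.1;0 0 0.06 0 0.1;0 0 0.093 0 0.1;0 0 0.093 0 0.1;-0.002 0.05 0.093 0 0.1;-0.004 0.1 0.093 0 0.1;-0.006 0.15 0.093 0 0.1;-0.008 0.2 0.093 0 0.1;-0.01 0.25 0.093 0 0.1;-0.011 0.3 0.093 0 0.1;-0.011 0.3165 0.093 0 0.1")

```text
time_s: 10.8
ee_pos: [0.5238, 0.3428, 0.2139]
eef_rot: [-0.001, 0.226, 0.974, 0.0]
ft_force: [-0.2, -1.0, -1.4]
gripper_width: 0.0166
grip_force: 59.3
```

Emit:
drive_tool(commands="0 0 0 0 0.1;0 0 -0.015 0 0.1;0 0 -0.016 0 0.1;0 0 -0.016 0 0.1")

```text
time_s: 11.2
ee_pos: [0.5247, 0.3369, 0.1985]
eef_rot: [-0.001, 0.229, 0.973, -0.001]
ft_force: [-0.1, -0.3, 0.1]
gripper_width: 0.0165
grip_force: 59.3
```

```bash
python3 - <<'E'
from h import *
import pickle
im,c=snap('wrist','w3.png'); s=bot.observe(); print(s['time_s'],s['ee_pos'],s['ft_force'])
p=s['ee_pos']; G=[[.5209,.3399,.084]]
print(proj(c,G+[p-[0,0,.1007],p]))
im2,c2=snap('side','s3.png'); print(proj(c2,G+[p-[0,0,.1007]]))
pickle.dump((c,c2),open('c3.pkl','wb'))
u=lambda a:cv2.resize(a,None,fx=4,fy=4,interpolation=cv2.INTER_CUBIC)
w=np.zeros((600,800,3),np.uint8)
a,b=[int(x) for x in proj(c,G)[0]]; x0,y0=max(a-50,0),max(b-75,0); print('w off',x0,y0)
w[:,:400]=u(im[y0:y0+150,x0:x0+100])
a,b=[int(x) for x in proj(c2,G)[0]]; x1,y1=a-50,b-95; print('s off',x1,y1)
w[:,400:]=u(im2[y1:y1+150,x1:x1+100])
cv2.imwrite('pics/crop4.png',w[:,:,::-1])
E
```

```text
11.25 [0.52509907 0.33723202 0.19921019] [-0.99928154 -0.04815716 -0.41816236]
[[284.3288149  213.54946035]
 [283.7493427  226.68825428]
 [285.51651167 308.48465195]]
[[239.60937323 156.89850756]
 [241.01216435 152.52145884]]
w off 234 138
s off 189 61
```

View pics/crop4.png

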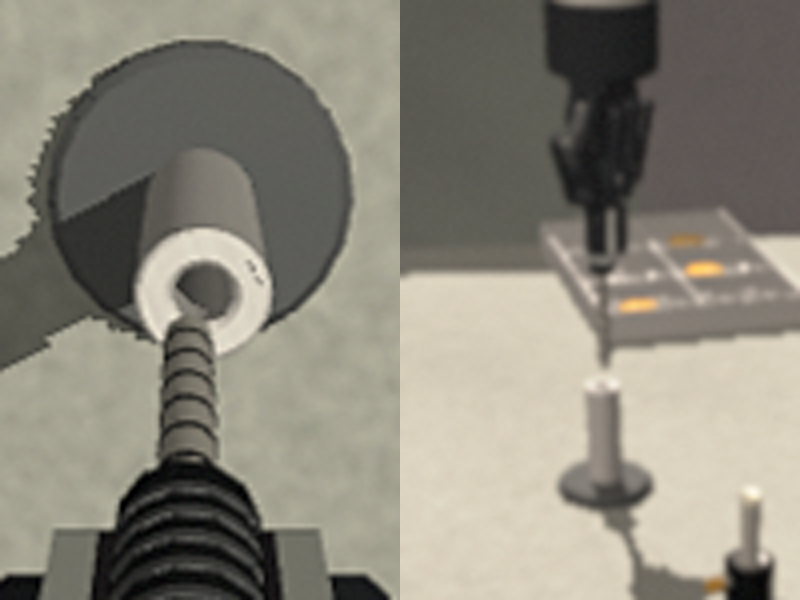

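In the wrist crop the tube mouth is near (284.6,209.9) and the tip near (281,219). In the side crop the tip is near (239.9,152) and the tube mouth near (239.4,157.6).

```bash
python3 - <<'E'
from h import *
import pickle
c,c2=pickle.load(open('c3.pkl','rb')); s=bot.observe(); print(s['ee_pos'])
print('stand wrist',atz(c,(284.6,209.9),.084),'side',atz(c2,(239.4,157.6),.084))
for z in(.0965,.0985): print('tip',z,atz(c,(281,219),z),'side',atz(c2,(239.9,152),z))
E
```

```text
[0.52542174 0.33746212 0.19966093]
stand wrist [0.51849924 0.34130672 0.084     ] side [0.51985818 0.33467307 0.084     ]
tip 0.0965 [0.51982583 0.33773184 0.0965    ] side [0.52261832 0.34666208 0.0965    ]
tip 0.0985 [0.51922787 0.3380304  0.0985    ] side [0.5222485  0.34165159 0.0985    ]
```

Emit:
drive_tool(commands="-0.0013 0.0027 0 0 0.1;-0.0013 0.0027 0 0 0.1;-0.0013 0.0027 -0.008 0 0.1;-0.0013 0.0027 -0.012 0 0.1;-0.0013 0.0027 -0.015 0 0.1;-0.0013 0.0027 -0.018 0 0.1;-0.0013 0.0027 -0.018 0 0.1;-0.0013 0.0027 -0.018 0 0.1")

```text
time_s: 12.1
ee_pos: [0.5239, 0.341, 0.1813]
eef_rot: [-0.0, 0.228, 0.974, -0.0]
ft_force: [-0.2, -0.1, -0.6]
gripper_width: 0.0162
grip_force: 59.3
```

```bash
python3 - <<'E'
from h import *
im,c=snap('wrist','w4.png'); s=bot.observe(); print(s['ee_pos'],s['ft_force'])
a,b=284,212
cv2.imwrite('pics/crop5.png',cv2.resize(im[b-50:b+70,a-60:a+60],None,fx=5,fy=5,interpolation=cv2.INTER_CUBIC)[:,:,::-1])
E
```

```text
[0.52397945 0.34109769 0.18144328] [-0.24166178  0.51168253 -1.23003399]
```

View pics/crop5.png

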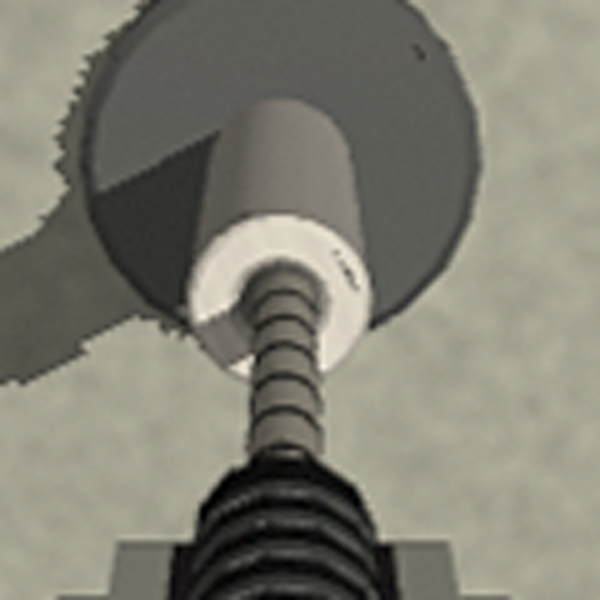

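The tip is entering the tube with no contact force. I'll lower further.

Emit:
drive_tool(commands="-0.0003 0 -0.01 0 0.1;-0.0006 0 -0.02 0 0.1;-0.0009 0 -0.03 0 0.1;-0.0012 0 -0.038 0 0.1;-0.0014 0 -0.045 0 0.1;-0.0014 0 -0.05 0 0.1;-0.0014 0 -0.05 0 0.1;-0.0014 0 -0.05 0 0.1")

```text
time_s: 12.95
ee_pos: [0.5225, 0.341, 0.1313]
eef_rot: [-0.0, 0.228, 0.974, -0.0]
ft_force: [0.3, -0.5, -0.8]
gripper_width: 0.0163
grip_force: 59.4
```

Emit:
drive_tool(commands="-0.0003 0 -0.006 0 0.1;-0.0006 0 -0.012 0 0.1;-0.0006 0 -0.015 0 0.1;-0.0006 0 -0.017 0 0.1;-0.0006 0 -0.017 0 0.1;-0.0006 0 -0.017 0 0.1")

```text
time_s: 13.55
ee_pos: [0.5221, 0.3409, 0.1142]
eef_rot: [0.0, 0.228, 0.974, -0.0]
ft_force: [2.1, -1.0, -1.7]
gripper_width: 0.0164
grip_force: 59.4
```

Emit:
drive_tool(commands="0 0 -0.001 0 0.1;0 0 -0.002 0 0.1;0 0 -0.003 0 0.1;0 0 -0.003 0 0.1")

```text
time_s: 13.95
ee_pos: [0.5223, 0.3411, 0.1127]
eef_rot: [0.001, 0.228, 0.974, 0.0]
ft_force: [0.4, -2.1, 6.8]
gripper_width: 0.0165
grip_force: 60.5
```

Emit:
drive_tool(commands="0 0 0 0 0.45;0 0 0 0 0.45;0 0 0 0 0.45;0 0 0 0 0.45;0 0 0.02 0 0.45;0 0 0.06 0 0.45;0 0 0.1 0 0.45;0 0 0.12 0 0.45;0 0 0.12 0 0.45;0 0 0.12 0 0.45")

```text
time_s: 14.95
ee_pos: [0.5219, 0.3412, 0.231]
eef_rot: [0.0, 0.228, 0.974, 0.0]
ft_force: [0.1, -0.3, 0.3]
gripper_width: 0.0383
grip_force: 0.0
```

Emit:
drive_tool(commands="0 -0.05 0 -0.13 0.6;0 -0.1 0 -0.26 0.6;-0.01 -0.15 0 -0.39 0.6;-0.01 -0.2 0 -0.52 0.6;-0.01 -0.25 0 -0.65 0.6;-0.02 -0.3 0 -0.78 0.6;-0.02 -0.35 0 -0.91 0.6;-0.02 -0.4 0 -1.04 0.6;-0.03 -0.45 0 -1.17 0.6;-0.03 -0.5 0 -1.3 0.6;-0.03 -0.55 0 -1.4 0.6;-0.038 -0.6 0 -1.5 0.6")

```text
time_s: 16.15
ee_pos: [0.4833, -0.2569, 0.2289]
eef_rot: [-0.002, 0.832, 0.555, -0.0]
ft_force: [1.0, -0.7, 0.5]
gripper_width: 0.0513
grip_force: 0.0
```

```bash
python3 - <<'E'
from h import *
im,c=snap('side','s4.png'); 
# handle top / tube top compare with the start picture
a=cv2.imread('pics/side0.png')[130:195,215:265]; b=im[130:195,215:265,::-1]
print(np.abs(a.astype(int)-b).mean(), np.abs(a.astype(int)-b).max()); 
for x in (a,b): 
    y,xx=np.nonzero(x[:35].max(2)<45); print(xx.mean()+215,y.min()+130,y.max()+130,len(y))
s=bot.observe(); print(s['ee_pos'],s['eef_rot'],s['q'][5])
E
```

```text
123.56666666666666 213
239.0263157894737 144 156 38
240.57765830346474 130 164 1674
[ 0.48192166 -0.26464791  0.22871401] [ 7.84501649e-04  8.34633091e-01  5.50798413e-01 -2.84523495e-03] 1.3605254940821296
```

Emit:
drive_tool(commands="0 -0.03 0 0 0.6;0 -0.055 -0.02 0 0.6;0 -0.055 -0.03 0 0.6;0 -0.055 -0.03 0 0.6;0 -0.055 -0.03 0 0.6;0 -0.055 -0.03 0 0.6")

```text
time_s: 16.8
ee_pos: [0.4846, -0.3095, 0.2016]
eef_rot: [-0.0, 0.83, 0.557, 0.0]
ft_force: [0.2, 0.3, 0.2]
gripper_width: 0.0513
grip_force: 0.0
```

```bash
python3 - <<'E'
from h import *
im,c=snap('wrist','w5.png'); s=bot.observe(); print(s['ee_pos'],s['eef_rot'])
G=[[.4843,-.3142,.097],[.4657,-.3584,.087],[.4473,-.4023,.077]]
print(proj(c,G))
m=((im.min(2)>190)).astype(np.uint8); n,l,st,ce=cv2.connectedComponentsWithStats(m)
for i in range(1,n):
    if st[i,4]>15: print(st[i],ce[i].round(1),[atz(c,ce[i],z).round(4)[:2] for z in(.097,.087)])
im,c=snap('side')
b=im[120:195,215:265,::-1]; y,x=np.nonzero(b.max(2)<45); print('rod',x.mean()+215,y.min()+120,y.max()+120,len(y)); 
a=cv2.imread('pics/side0.png')[120:195,215:265]; y,x=np.nonzero(a.max(2)<45); print('rod0',x.mean()+215,y.min()+120,y.max()+120,len(y),np.abs(a.astype(int)-b).mean())
E
```

```text
[ 0.48478115 -0.30971184  0.20193159] [3.33760771e-04 8.30340171e-01 5.57256722e-01 1.87845908e-04]
[[281.72922791 228.3659494 ]
 [281.04176033 281.82078801]
 [280.55290193 326.13183357]]
[273 224  17  16 200] [280.8 231.8] [array([ 0.4827, -0.3164]), array([ 0.4813, -0.3199])]
[274 279  15  13 152] [280.4 284.9] [array([ 0.4663, -0.3555]), array([ 0.4642, -0.3607])]
[274 325   6  11  43] [276.2 329.9] [array([ 0.4483, -0.3909]), array([ 0.4454, -0.3976])]
rod 241.77394900068919 156 194 1451
rod0 239.0263157894737 144 156 38 94.99244444444444
```

Emit:
drive_tool(commands="0 0 0 0 0.6;0 0 0 0 0.6;0 0 0 0 0.6")

```text
time_s: 17.2
ee_pos: [0.4846, -0.3105, 0.2016]
eef_rot: [0.0, 0.831, 0.557, 0.0]
ft_force: [0.5, -0.2, -0.5]
gripper_width: 0.0514
grip_force: 0.0
```

```bash
python3 - <<'E'
from h import *
im,c=snap('wrist','w6.png'); s=bot.observe(); print(s['ee_pos'],s['eef_rot'])
print(proj(c,[[.4843,-.3142,.097],[.4657,-.3584,.087]]))
m=((im.min(2)>190)).astype(np.uint8); n,l,st,ce=cv2.connectedComponentsWithStats(m)
for i in range(1,n):
    if st[i,4]>15: print(st[i],ce[i].round(1),[atz(c,ce[i],z).round(4)[:2] for z in(.097,.087)])
im,c=snap('top'); h0=[132.2,233.2]
a=cv2.imread('pics/top0.png')[215:250,120:170]; b=im[215:250,120:170,::-1]; 
for x in(a,b):
    k=x.max(2)<40; k[:,30:]=0; y,xx=np.nonzero(k); print('rod',xx.mean()+120,y.mean()+215,xx.min()+120,len(y))
print(np.abs(a.astype(int)-b).mean())
E
```

```text
[ 0.48450611 -0.31052661  0.20153121] [2.02605640e-04 8.30678832e-01 5.56751856e-01 8.69743213e-05]
[[281.14523211 227.0503158 ]
 [280.57687203 280.67008749]]
[273 223  16  16 203] [280.3 230.4] [array([ 0.4828, -0.3163]), array([ 0.4814, -0.3198])]
[273 278  15  13 155] [279.9 283.8] [array([ 0.4663, -0.3556]), array([ 0.4641, -0.3607])]
[273 323   8  12  54] [276.5 328.4] [array([ 0.4489, -0.3907]), array([ 0.4461, -0.3974])]
rod 135.55882352941177 232.76470588235293 132 34
rod 135.11764705882354 233.52941176470588 131 34
3.3746666666666667
```

The rod is back in its stand: in the top view it sits within a pixel of the start. Now the 85 mm post.

Emit:
drive_tool(commands="-0.001 -0.005 0 0 0.5;-0.001 -0.005 -0.04 0 0.5;-0.001 -0.005 -0.08 0 0.5;-0.001 -0.005 -0.11 0 0.5;-0.001 -0.005 -0.12 0 0.5;-0.001 -0.005 -0.12 0 0.5;-0.001 -0.005 -0.12 0 0.1;-0.001 -0.005 -0.12 0 0;-0.001 -0.005 -0.12 0 0;-0.001 -0.005 -0.12 0 0;-0.001 -0.005 -0.12 0 0;-0.001 -0.005 -0.12 0 0", grip_force=60)

```text
time_s: 18.5
ee_pos: [0.4838, -0.3163, 0.0835]
eef_rot: [0.001, 0.831, 0.557, -0.0]
ft_force: [-2.8, 0.6, 5.0]
gripper_width: 0.0102
grip_force: 58.4
```

Emit:
drive_tool(commands="0 0 0.01 0 0;0 0 0.025 0 0;0 0 0.06 0 0;0 0 0.1 0 0;0 0 0.12 0 0;0 0 0.12 0 0;0 0 0.12 0 0")

```text
time_s: 19.2
ee_pos: [0.4838, -0.3158, 0.202]
eef_rot: [0.001, 0.831, 0.557, 0.0]
ft_force: [-0.3, -0.1, -2.4]
gripper_width: 0.0102
grip_force: 58.5
```

Emit:
drive_tool(commands="0.007 0.05 0 0 0;0.015 0.1 0 0 0;0.022 0.15 0 0 0;0.03 0.2 0 0 0;0.038 0.25 0 0 0;0.045 0.3 0 0 0;0.049 0.339 0 0 0;0.049 0.339 0 0 0;0.049 0.339 -0.025 0 0;0.049 0.339 -0.05 0 0;0.049 0.339 -0.052 0 0;0.049 0.339 -0.052 0 0")

```text
time_s: 20.4
ee_pos: [0.5308, 0.023, 0.148]
eef_rot: [-0.001, 0.831, 0.556, -0.002]
ft_force: [-0.2, 0.7, -0.1]
gripper_width: 0.0102
grip_force: 58.6
```

Emit:
drive_tool(commands="0 0 0 0 0;0 0 0 0 0;0 0 0 0 0")

```text
time_s: 20.7
ee_pos: [0.5332, 0.0232, 0.1504]
eef_rot: [0.001, 0.831, 0.557, 0.001]
ft_force: [0.0, 0.5, -1.8]
gripper_width: 0.0102
grip_force: 58.6
```

```bash
python3 - <<'E'
from h import *
import pickle
im,c=snap('wrist','w7.png'); s=bot.observe(); print(s['time_s'],s['ee_pos'],s['ft_force'])
p=s['ee_pos']; G=[[.533,.0237,.064]]
print(proj(c,G+[p-[0,0,.0715],p-[0,0,.03]]))
im2,c2=snap('side','s5.png'); print(proj(c2,G+[p-[0,0,.0715],p-[0,0,.03]]))
pickle.dump((c,c2),open('c5.pkl','wb'))
u=lambda a:cv2.resize(a,None,fx=5,fy=5,interpolation=cv2.INTER_CUBIC)
w=np.zeros((600,800,3),np.uint8)
a,b=[int(x) for x in proj(c,G)[0]]; x0,y0=max(a-40,0),max(b-50,0); print('w off',x0,y0)
w[:,:400]=u(im[y0:y0+120,x0:x0+80])
a,b=[int(x) for x in proj(c2,G)[0]]; x1,y1=a-40,b-80; print('s off',x1,y1)
w[:,400:]=u(im2[y1:y1+120,x1:x1+80])
cv2.imwrite('pics/crop6.png',w[:,:,::-1])
E
```

```text
20.75 [0.53304906 0.02324851 0.15022063] [-0.55998937  0.45432038 -0.88191291]
[[278.64570695 231.01173002]
 [278.96100232 240.03182939]
 [278.89359815 271.20358297]]
[[256.69861021 217.80432095]
 [256.71216902 212.31720597]
 [256.62245325 196.07591938]]
w off 238 181
s off 216 137
```

View pics/crop6.png

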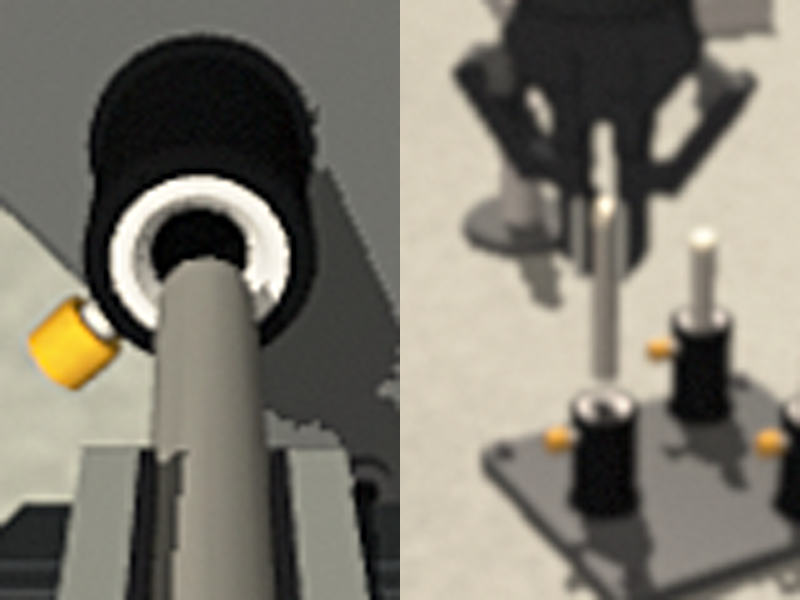

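In the wrist crop the mouth is near (278.0,232.5) and the post foot near (278.8,238.9). In the side crop the mouth and foot are both at column 256.7.

```bash
python3 - <<'E'
from h import *
import pickle
c,c2=pickle.load(open('c5.pkl','rb')); s=bot.observe(); print(s['ee_pos'])
m=atz(c,(278,232.5),.064); f=atz(c,(278.8,238.9),.0787); print(m,f,m-f)
m=atz(c2,(256.7,218.1),.064); f=atz(c2,(256.7,212.3),.0787); print(m,f,m-f)
E
```

```text
[0.53291956 0.02331426 0.15005241]
[0.5322117  0.02290126 0.064     ] [0.53324023 0.0239686  0.0787    ] [-0.00102853 -0.00106734 -0.0147    ]
[0.53284702 0.0224011  0.064     ] [0.53303519 0.02336404 0.0787    ] [-0.00018817 -0.00096293 -0.0147    ]
```

Emit:
drive_tool(commands="-0.0006 -0.001 0 0 0;-0.0006 -0.001 -0.004 0 0;-0.0006 -0.001 -0.008 0 0;-0.0006 -0.001 -0.011 0 0;-0.0006 -0.001 -0.013 0 0;-0.0006 -0.001 -0.015 0 0;-0.0006 -0.001 -0.017 0 0;-0.0006 -0.001 -0.018 0 0;-0.0006 -0.001 -0.018 0 0")

```text
time_s: 21.7
ee_pos: [0.5319, 0.0225, 0.1313]
eef_rot: [0.0, 0.831, 0.557, 0.0]
ft_force: [-0.4, 0.6, -1.7]
gripper_width: 0.0104
grip_force: 58.6
```

Emit:
drive_tool(commands="0 0 -0.001 0 0;0 0 -0.002 0 0;0 0 -0.003 0 0;0 0 -0.003 0 0")

```text
time_s: 22.1
ee_pos: [0.5319, 0.0225, 0.1282]
eef_rot: [0.0, 0.831, 0.557, 0.0]
ft_force: [0.3, 0.6, -0.7]
gripper_width: 0.0102
grip_force: 58.6
```

Emit:
drive_tool(commands="0 0 -0.001 0 0;0 0 -0.002 0 0;0 0 -0.003 0 0;0 0 -0.003 0 0")

```text
time_s: 22.5
ee_pos: [0.5319, 0.0225, 0.1252]
eef_rot: [-0.0, 0.831, 0.557, 0.0]
ft_force: [1.6, 0.8, -1.4]
gripper_width: 0.0103
grip_force: 58.6
```

Emit:
drive_tool(commands="0.0003 0 -0.002 0 0;0.0003 0 -0.004 0 0;0.0003 0 -0.006 0 0;0.0003 0 -0.006 0 0")

```text
time_s: 22.9
ee_pos: [0.5319, 0.0225, 0.1189]
eef_rot: [-0.0, 0.831, 0.557, -0.0]
ft_force: [1.9, 1.2, -0.6]
gripper_width: 0.0102
grip_force: 58.6
```

Emit:
drive_tool(commands="0 0 -0.002 0 0;0 0 -0.004 0 0;0 0 -0.006 0 0;0 0 -0.006 0 0")

```text
time_s: 23.3
ee_pos: [0.5319, 0.0225, 0.113]
eef_rot: [-0.0, 0.831, 0.557, -0.0]
ft_force: [-0.6, 1.3, -0.6]
gripper_width: 0.01
grip_force: 58.6
```

Foot is at 0.0415 with about 17.5 mm to go.

Emit:
drive_tool(commands="0 0.0002 -0.002 0 0;0 0.0002 -0.004 0 0;0 0.0002 -0.006 0 0;0 0.0002 -0.008 0 0;0 0.0002 -0.008 0 0")

```text
time_s: 23.8
ee_pos: [0.532, 0.0227, 0.1049]
eef_rot: [-0.0, 0.831, 0.557, -0.0]
ft_force: [0.6, 1.1, -1.8]
gripper_width: 0.0103
grip_force: 58.6
```

Emit:
drive_tool(commands="0 0 -0.002 0 0;0 0 -0.004 0 0;0 0 -0.006 0 0;0 0 -0.006 0 0")

```text
time_s: 24.2
ee_pos: [0.5319, 0.0227, 0.099]
eef_rot: [-0.0, 0.831, 0.557, -0.0]
ft_force: [-0.4, 1.4, -1.6]
gripper_width: 0.0102
grip_force: 58.6
```

Emit:
drive_tool(commands="0 0 -0.001 0 0;0 0 -0.002 0 0;0 0 -0.003 0 0;0 0 -0.003 0 0")

```text
time_s: 24.6
ee_pos: [0.5321, 0.0227, 0.0962]
eef_rot: [-0.0, 0.831, 0.557, 0.0]
ft_force: [0.4, 0.9, -1.0]
gripper_width: 0.0102
grip_force: 58.6
```

Emit:
drive_tool(commands="0 0 -0.001 0 0;0 0 -0.002 0 0;0 0 -0.002 0 0;0 0 -0.002 0 0")

```text
time_s: 25.0
ee_pos: [0.5324, 0.0227, 0.0954]
eef_rot: [0.0, 0.831, 0.557, 0.0]
ft_force: [-2.4, 1.1, 6.4]
gripper_width: 0.0102
grip_force: 60.0
```

The post bottomed at TCP 0.0954, where 0.0955 was expected. Release and lift away.

Emit:
drive_tool(commands="0 0 0 0 0.2;0 0 0 0 0.3;0 0 0 0 0.4;0 0 0 0 0.4;0 0 0.02 0 0.4;0 0 0.06 0 0.4;0 0 0.1 0 0.4;0 0 0.14 0 0.4;-0.05 -0.05 0.15 0 0.4;-0.08 -0.1 0.15 0 0.4;-0.1 -0.15 0.15 0 0.4;-0.1 -0.15 0.15 0 0.4")

```text
time_s: 26.2
ee_pos: [0.4305, -0.1293, 0.2447]
eef_rot: [0.001, 0.831, 0.556, -0.0]
ft_force: [0.2, -0.8, -0.0]
gripper_width: 0.0344
grip_force: 0.0
```

```bash
python3 - <<'E'
from h import *
im,c=snap('side'); t,ct=snap('top')
w=np.zeros((600,800,3),np.uint8)
w[:,:400]=cv2.resize(im[130:280,225:325],(400,600),interpolation=cv2.INTER_CUBIC)
w[:360,400:]=cv2.resize(t[170:260,120:300],(400,200) and (400,360))[:, :] if 0 else 0
w[:200,400:]=cv2.resize(t[170:260,120:300],(400,200),interpolation=cv2.INTER_CUBIC)
w[210:510,400:]=cv2.resize(t[220:280,365:445],(400,300),interpolation=cv2.INTER_CUBIC)
cv2.imwrite('pics/crop7.png',w[:,:,::-1]); print(proj(c,[.533,.0237,.109]))
E
```

```text
[[256.60064579 200.44535402]]
```

View pics/crop7.png

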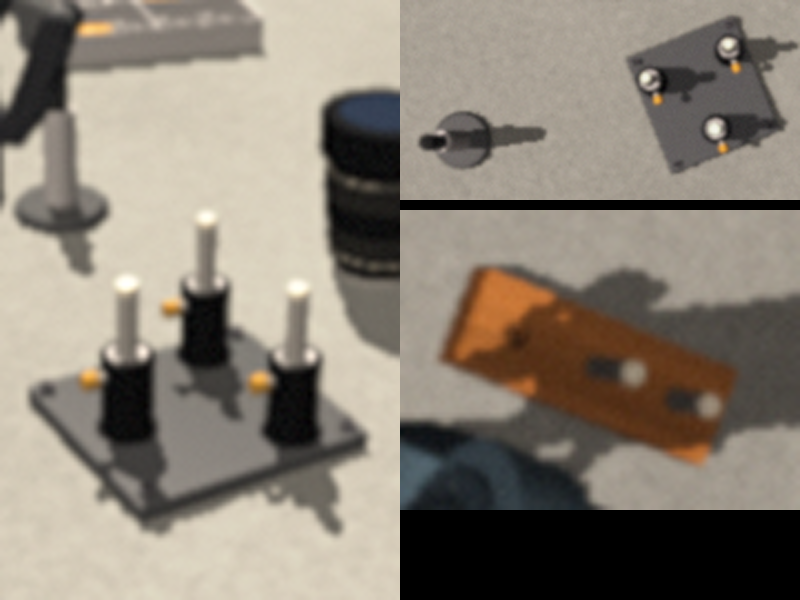

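The post's top in the side view is at about (256.5,200.7), against a predicted (256.6,200.4), so it is level with the fitted posts. The rod is in its stand and the other two posts are upright in the rack. Handing in.

```bash
python3 -c "
from plant import bot
print(bot.hand_in())"
```

```text
the job is handed in; nothing more can be done
None
```

The rod bottomed at 40 mm, so I fitted the 85 mm post: it stands on the holder's bottom, level with the other two. The rod is back in its stand and the job is handed in, though no verdict came back.

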